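Set the labeller's knurled dial to the large bottle

TASK

The labelling machine is being changed over to the large bottles. With a fingertip, turn the flat knurled dial one click, so that its white pointer line rests in the detent at the largest of the three round studs, take the finger off the dial, then press the white push button beside it fully down and let it come up. Do not press the button before the dial is set, and leave the loose bottles, jar, caps and tape standing where they are.

Things in the scene. Friction and masses are not known exactly. Their poses are not given: they have to be found in the camera images.
- labeller: Grey bench labelling machine, fixed. Origin on the table under the middle of its front deck; its front faces the robot along its own -x, its own y is to the left. The flat deck is 240 (x) by 340 (y) mm and its top is 70 mm above the table; a rear body (108 mm high, with a perforated guard up to 183 mm at its left end) runs from 120 to 240 mm behind the origin. Dial, studs and button are on the deck
- dial_top (a point): Centre of the flat top face of the black knurled dial, a disc of 100 mm diameter and 22 mm height turning about a vertical axis; the top is 26 mm above the deck (96 mm above the table). Its own x axis points along the white pointer line (drawn on the top, from 23 to 47 mm out). The top is plain, hard and flat, so a shut gripper's fingertips pressed on it with about 8 to 20 N at 30 to 35 mm from the centre carry it round by friction
- dial (a joint): Turn of the dial (rad): positive is counter-clockwise seen from above. It has a detent every 45 degrees (0.785 rad), at 0 and at multiples of it; it snaps to the nearest one (about 0.05 N m holds it there) when let go. It starts near 0, pointing at the middle-sized stud, and can turn from -2.6 to 2.6
- stud_large (a point): Top centre of the largest of three round aluminium studs (24 mm diameter, 4 mm high) set in the deck 70 mm from the dial's centre; it is one detent (45 degrees) to the left or to the right of the middle-sized stud (14 mm) at which the pointer starts. The smallest stud (7 mm) is on the other side
- enter (a joint): Travel of the push button (m): 0 up, 0.006 fully down; its spring needs about 4 N and lifts it again
- enter_top (a point): Top centre of the white push button, 28 mm diameter, standing 22 mm above the deck in a black housing 12 mm high, 170 mm to the left of the dial's centre; pressed straight down
- cap0: Loose red screw cap, 28 mm diameter and 20 mm high, standing on the deck between dial and button; origin at the centre of its underside. Leave alone
- cap1: Loose red screw cap, 28 mm diameter and 20 mm high, standing on the deck between dial and button; origin at the centre of its underside. Leave alone
- jar: Loose sample jar, 42 mm diameter and 60 mm high, on the deck's left rear corner; origin at the centre of its underside. Leave alone
- bottle0: Loose sauce bottle with a red cap, 52 mm diameter and 170 mm high, on the table to the left of the machine; origin at the centre of its underside. Leave alone
- bottle1: Loose sauce bottle with a red cap, 52 mm diameter and 170 mm high, on the table to the right of the machine; origin at the centre of its underside. Leave alone
- bottle2: Loose sauce bottle with a red cap, 52 mm diameter and 170 mm high, on the table to the right of the machine; origin at the centre of its underside. Leave alone
- tape: Roll of tape lying on the table, 90 mm diameter, 24 mm high; origin at the centre of its underside. Leave alone

How it is judged:
By the outcome, as a careful person would: the job done as asked, in the order asked, and still so for the second after the job is handed in, with the robot touching nothing.
It also fails if it takes over 40 s, if anything falls off the work surface, if the arm or the gripper's body presses on something with over 40 N, if the wrist force passes 120 N, or if a joint passes its speed limit or range.

ROBOT

A 6-joint arm with a two-finger parallel gripper is mounted at the origin on the work surface. World frame = base frame: x ahead of the robot, y to its left, z up, the work surface at z = 0. Lengths are in m, angles in degrees, forces in N, time in s.
With the tool pointing down it reaches from about 0.4 to 0.825 m from the base axis. Payload 7 kg.
Tool frame: the origin (TCP) lies midway between the tips of the shut fingers; the grasp point (between the pads) lies 19 mm behind it (r.hold_point_z is the distance from the TCP to the grasp point, in m); x points along the fingers, y is the direction in which the jaws open and shut, and the axes are right-handed (so a half turn about x gives the same grasp; the last joint's range is limited). The gripper opens to 88 mm and grips with 3 to 60 N. Pads are 19 mm wide; open, the fingers measure 130 mm over their backs; the gripper's body (78 mm by 193 mm) begins 47 mm behind the grasp point.
Start: joints at [90.075, 20.546, 0.682, 0, -70.136, -16.507], TCP at [0.191, 0.647, 0.227] pointing down, gripper open.
Joint ranges: [-176.03, 176.03], [-82.01, 121.73], [-58.28, 71.71], [-173.87, 95.51], [-174.79, -0.11], [-173.66, 173.66]. Speed limits (degrees/s): [136.94, 136.94, 172.46, 180, 180, 180].

INTERFACE

Orientations are given as [roll, pitch, yaw] about the fixed x, y, z axes, in that order (R = Rz(yaw) Ry(pitch) Rx(roll)).
In Python, from plant import r, viewer, order gives the robot as it stands. The module is installed in compiled form; this text tells all that it offers.
- The arm moves only by the shell command python3 -m creep 'ROWS' [FORCE]. ROWS is JSON, a list of rows, each an object of numbers: "ax", "ay", "az": the turn, a rotation vector about the tool's x, y, z in degrees; "tx", "ty", "tz": the shift along the tool's x, y, z in m; "fingers": the finger opening in m, from 0 to 0.0876. A call has 1 to 5 rows; each row is the pose to reach, as a shift and turn from the pose commanded when the call began, along the tool's axes at that moment; what a row does not reach only later rows make up. A row lasts 1/10 s, in which the tool goes at most 50 mm and 8.59 degrees, less where a joint would pass 70% of its speed; a pose out of reach is approached as far as the arm can. A call with a gripper value outside its range is refused whole. The fingers move at their own pace and stop on an object; FORCE is the grip in N (left out, the last holds). Time passes only in rows, so rows that repeat a pose let the fingers close. It gives the time, the measured TCP pose, the force and the opening at its end, in the units of the state.
- r.get_state(): the state, without advancing time (a new reading comes with each control period).
- viewer.capture(name): name is "scene" or "side" or "wrist"; returns a dict with "pixels" (384x512x3 uint8, blue, green, red), "depth" (384x512 float32, m along the optical axis (not along the pixel's ray), 0 where there is no reading), "fx", "fy", "cx", "cy" (pixels), "rvec" (rotation vector, rad) and "tvec" (3), from world to camera coordinates, as OpenCV has them; the wrist camera has in their place "T_tool_cam" (4x4, takes a point from camera to tool coordinates, whose origin is the TCP and whose axes are the tool frame's). Camera axes: x right, y down, z forward; pixel columns grow to the right and rows downward; lengths in m; the calibration is good to about 2 mm. The wrist camera is an equidistant fisheye: a pixel r from the principal point sees the ray r / f radians off the axis. A picture is of the moment at which its call begins: read the wrist's pose just before it.
- order.close_job(): hands the job in, once; it reports no verdict.
The state is a dict: "time_s": time; "joints": joint angles; "qd": joint speeds; "joint_torque": joint torques, N m; "tcp_pos": TCP position; "eef_rot": TCP orientation; "contact_force": force on the tool from outside, world axes, zero at the start; "moment": the same for the moment, N m; "gripper_width": finger opening in m.
Only numpy, scipy, OpenCV 4.12 (cv2) and the standard library are available. Lean on these libraries where they do the work, as an engineer would, in place of code of your own. Each camera call takes 0.05 s, during which the arm holds its last target.

## Working session

There is one attempt and no reset: what is moved stays moved. The work goes in short steps, Python scripts to look and compute and a shell command to move; the robot and the scene stay as the last step left them, time stands still between calls to the robot, and variables do not carry over. Pictures are saved under pics/ and viewed, and the job is handed in when it is done.

```bash
mkdir -p pics; python3 - <<'E'
from plant import r, viewer
import cv2,numpy as np
s=r.get_state();print(s)
for n in("scene","side","wrist"):
    c=viewer.capture(n);cv2.imwrite(f"pics/{n}0.png",c["pixels"]);np.savez(f"{n}0.npz",**c)
    print(n,{k:v for k,v in c.items() if k not in("pixels","depth")})
E
```

```text
{'time_s': 0.0, 'joints': array([ 9.00738189e+01,  2.05914049e+01,  6.34632493e-01, -1.90223611e-02,
       -7.01363015e+01, -1.65060297e+01]), 'qd': array([ 0.09749218, -0.04430974,  0.07681982, -0.04459789,  0.00081664,
       -0.21229207]), 'joint_torque': array([ 9.52390910e-04, -5.82702184e+01,  2.93053508e+01,  6.99750692e+00,
        6.82327125e-03, -1.58855987e-04]), 'tcp_pos': array([0.19084858, 0.64695505, 0.22563301]), 'eef_rot': array([  95.63174633,   89.90522322, -100.80694253]), 'contact_force': array([0.10489088, 1.03502668, 0.63540846]), 'moment': array([-0.07180393,  0.02007667,  0.00186164]), 'gripper_width': 0.0875591120925182}
scene {'fx': 495.83607676522786, 'fy': 495.83607676522786, 'cx': 245.43065291037556, 'cy': 195.25825357068953, 'rvec': array([ 1.28444884,  2.1733896 , -0.96081554]), 'tvec': array([ 0.22813532, -0.22683955,  1.86868687])}
side {'fx': 363.0421173103378, 'fy': 363.0421173103378, 'cx': 252.6953726225372, 'cy': 188.3545706640922, 'rvec': array([ 0.09252035, -2.91853069,  1.08026478]), 'tvec': array([0.48424264, 0.05393642, 1.09020321])}
wrist {'fx': 297.3186396354542, 'fy': 297.3186396354542, 'cx': 252.74881067213542, 'cy': 190.3157391706849, 'T_tool_cam': array([[ 9.02927897e-04, -3.08483281e-01,  9.51229336e-01,
        -1.56839246e-01],
       [ 9.99998605e-01,  1.61516422e-03, -4.25423673e-04,
        -2.10425609e-03],
       [-1.40515550e-03,  9.51228393e-01,  3.08484309e-01,
        -8.41483723e-02],
       [ 0.00000000e+00,  0.00000000e+00,  0.00000000e+00,
         1.00000000e+00]])}
```

View pics/scene0.png

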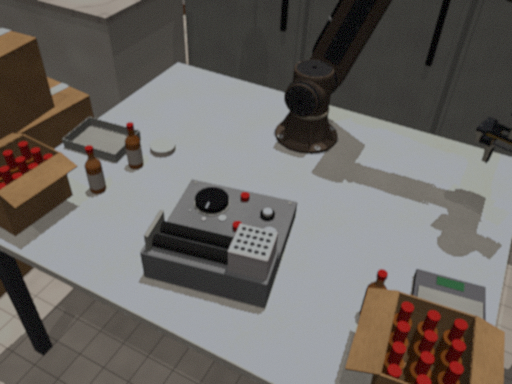

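View pics/side0.png

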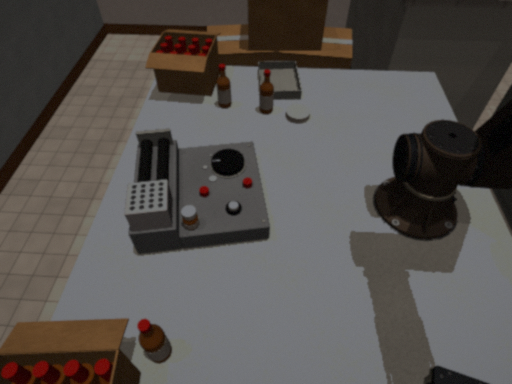

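View pics/wrist0.png

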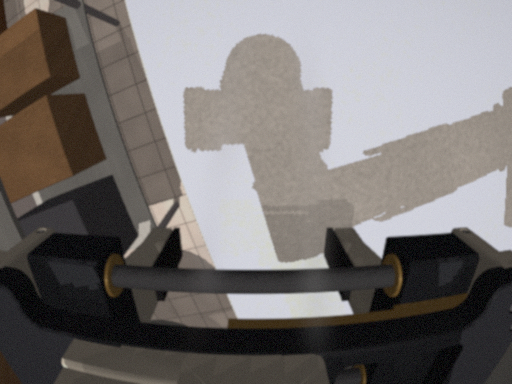

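```bash
python3 - <<'E'
import cv2
a=cv2.imread("pics/scene0.png")[165:305,135:305];b=cv2.imread("pics/side0.png")[125:250,125:285]
cv2.imwrite("pics/za.png",cv2.resize(a,None,fx=4.2,fy=4.2,interpolation=2));cv2.imwrite("pics/zb.png",cv2.resize(b,None,fx=4.6,fy=4.6,interpolation=2))
E
```

```text
(no output)
```

View pics/za.png

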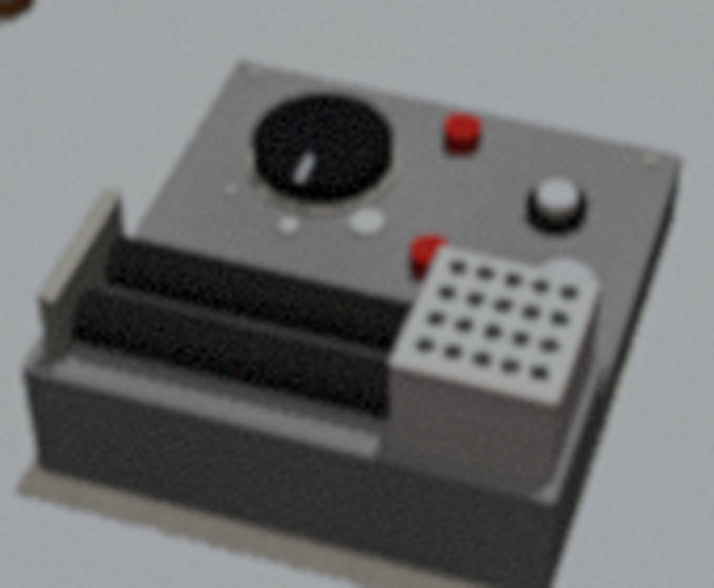

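View pics/zb.png

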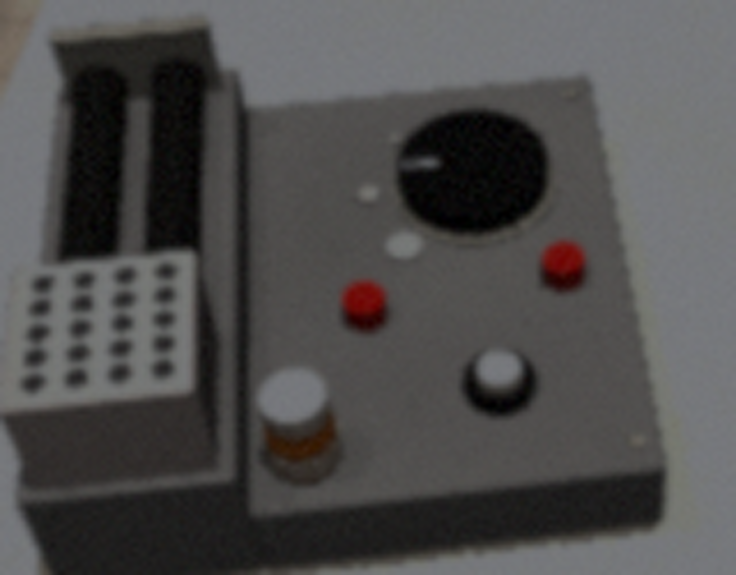

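```bash
cat > h.py <<'E'
import numpy as np,cv2
def load(n):
    return dict(np.load(n))
def cloud(c):
    R=cv2.Rodrigues(c["rvec"])[0];t=c["tvec"];d=c["depth"];v,u=np.indices(d.shape)
    P=np.stack([(u-c["cx"])/c["fx"]*d,(v-c["cy"])/c["fy"]*d,d],-1)
    return (P-t)@R, d>0
def ray(c,u,v,z):
    R=cv2.Rodrigues(c["rvec"])[0];o=-R.T@c["tvec"];d=R.T@np.array([(u-c["cx"])/c["fx"],(v-c["cy"])/c["fy"],1])
    return o+d*(z-o[2])/d[2]
def circ(p):
    A=np.c_[2*p,np.ones(len(p))];s=np.linalg.lstsq(A,(p**2).sum(1),rcond=None)[0]
    return s[:2],np.sqrt(s[2]+s[0]**2+s[1]**2)
def top(c,z,near,rad):
    """pixels back-projected at height z, dark mask -> min enclosing"""
E
python3 - <<'E'
from h import *
S=load("scene0.npz");D=load("side0.npz")
def za(x,y):return 135+(x+.5)/4.2-.5,165+(y+.5)/4.2-.5
def zb(x,y):return 125+(x+.5)/4.6-.5,125+(y+.5)/4.6-.5
pts={"btn":((559,190),(499,368),.092),"SL":((367,220),(404,245),.074),"SM":((289,224),(369,192),.074),"SS":((231,188),(395,136),.073),
"dial":((323,146),(474,166),.096),"ptr_in":((309,157),(437,162),.096),"ptr_out":((299,181),(403,165),.096),
"cap0":((462,125),(565,252),.09),"cap1":((430,245),(365,292),.09),"jar":((570,265),(294,388),.13),"front corner L":((678,160),(662,470),.07),"fcR":((238,64),(588,85),.07)}
for k,(a,b,z) in pts.items():
    print(k,ray(S,*za(*a),z).round(4),ray(D,*zb(*b),z).round(4))
for n,c in("scene",S),("side",D):
    P,ok=cloud(c);g=c["pixels"].max(-1)
    ctr=ray(S,*za(323,146),.096)
    m=ok&(np.hypot(P[...,0]-ctr[0],P[...,1]-ctr[1])<.07)&(g<60)
    z=P[m][:,2];print(n,m.sum(),np.percentile(z,[5,25,50,75,95]).round(4))
    # dark edge fit at z=.096
    cn,_=cv2.findContours(m.astype(np.uint8),0,1);q=max(cn,key=len)[:,0];
    h=cv2.convexHull(q)[:,0]
    p=np.array([ray(c,u,v,.096)[:2] for u,v in h]);
    mm=m&(P[...,2]>.09);pp=P[mm][:,:2];print("hull circ",circ(p),"top mean",pp.mean(0),(pp.max(0)+pp.min(0))/2,np.ptp(pp,0))
E
```

```text
btn [0.5299 0.0966 0.092 ] [0.5315 0.0981 0.092 ]
SL [ 0.6039 -0.0121  0.074 ] [ 0.6046 -0.0117  0.074 ]
SM [ 0.6334 -0.0563  0.074 ] [ 0.6341 -0.0573  0.074 ]
SS [ 0.622  -0.1107  0.073 ] [ 0.6247 -0.1119  0.073 ]
dial [ 0.5748 -0.0642  0.096 ] [ 0.5639 -0.0636  0.096 ]
ptr_in [ 0.5893 -0.0667  0.096 ] [ 0.5884 -0.0658  0.096 ]
ptr_out [ 0.6133 -0.0599  0.096 ] [ 0.6102 -0.0618  0.096 ]
cap0 [0.5017 0.0061 0.09  ] [0.4998 0.0024 0.09  ]
cap1 [0.6181 0.0448 0.09  ] [0.6196 0.0427 0.09  ]
jar [0.6256 0.1496 0.13  ] [0.6387 0.1486 0.13  ]
front corner L [0.4387 0.147  0.07  ] [0.4331 0.1494 0.07  ]
fcR [ 0.5038 -0.1817  0.07  ] [ 0.4972 -0.1741  0.07  ]
scene 665 [0.0832 0.0938 0.0959 0.0974 0.0997]
hull circ (array([ 0.57630773, -0.06346336]), np.float64(0.05274419441872511)) top mean [ 0.57117629 -0.06629021] [ 0.57035122 -0.06734984] [0.09858605 0.09637272]
side 741 [0.08   0.0942 0.0959 0.0971 0.0986]
hull circ (array([ 0.56550099, -0.05886323]), np.float64(0.05473089827644511)) top mean [ 0.56555397 -0.06485978] [ 0.5666754 -0.0679366] [0.09829143 0.09891031]
```

```bash
cat >> h.py <<'E'
from scipy.spatial.transform import Rotation as Ro
def Rt(s): return Ro.from_euler("xyz",s["eef_rot"],degrees=True).as_matrix()
def rel(s,target): return (Rt(s).T@(np.array(target)-s["tcp_pos"])).round(4)
E
python3 - <<'E'
from h import *
from plant import r
from scipy.optimize import least_squares
s=r.get_state();print(Rt(s).round(3))
print("to above dial",rel(s,[.535,-.072,.26]))
# joint fit of C, heading from studs, button, dial
obs={"SL":(.6042,-.0119),"SM":(.6337,-.0568),"SS":(.6235,-.1113),"B":(.5307,.0974)}
def pred(p):
    u=lambda a:np.array([np.cos(p[2]+a),np.sin(p[2]+a)])
    C=p[:2];return np.r_[C+.07*u(np.pi/4)-obs["SL"],C+.07*u(0)-obs["SM"],C+.07*u(-np.pi/4)-obs["SS"],C+.17*u(np.pi/2)-obs["B"],(C-[.568,-.066])]
f=least_squares(pred,[.566,-.068,.2]);print(f.x,np.degrees(f.x[2]),f.fun.round(4))
P,ok=cloud(load("scene0.npz"))
E
```

```text
[[-0.    -0.283 -0.959]
 [-0.001 -0.959  0.283]
 [-1.     0.001 -0.   ]]
to above dial [-0.0333  0.5924 -0.5335]
[ 0.565553   -0.06969336  0.19758786] 11.320950409976227 [ 0.0002  0.0005  0.0005  0.0008  0.0003  0.0028  0.0015 -0.0004 -0.0024
 -0.0037]
```

```bash
python3 -m creep '[{"tx":-0.033,"ty":0.02,"tz":-0.02,"fingers":0},{"tx":-0.033,"ty":0.055,"tz":-0.05,"fingers":0},{"tx":-0.033,"ty":0.09,"tz":-0.082,"fingers":0},{"tx":-0.033,"ty":0.125,"tz":-0.113,"fingers":0},{"tx":-0.033,"ty":0.16,"tz":-0.145,"fingers":0}]' 10
python3 -m creep '[{"ty":0.035,"tz":-0.031,"fingers":0},{"ty":0.07,"tz":-0.063,"fingers":0},{"ty":0.105,"tz":-0.094,"fingers":0},{"ty":0.14,"tz":-0.126,"fingers":0},{"ty":0.175,"tz":-0.157,"fingers":0}]'
python3 -c "
from h import *
from plant import r
s=r.get_state();print(rel(s,[.535,-.075,.26]),s['joints'])"
```

```text
[-0.0333  0.5952 -0.5344] [ 9.00747891e+01  2.05821331e+01  6.47139828e-01 -1.36186557e-02
 -7.01387188e+01 -1.65063737e+01]invalid input
invalid input
```

```bash
python3 -m creep '[{"ax":0,"ay":0,"az":0,"tx":-0.033,"ty":0.02,"tz":-0.02,"fingers":0.0},{"ax":0,"ay":0,"az":0,"tx":-0.033,"ty":0.055,"tz":-0.05,"fingers":0.0}]' 10
```

```text
time_s: 0.35
tcp_pos: [0.2237, 0.5828, 0.262]
eef_rot: [-102.7, 89.8, 61.0]
contact_force: [0.4, -0.0, 0.7]
gripper_width: 0.0767
```

```bash
python3 -m creep '[{"ax":0,"ay":0,"az":0,"tx":0,"ty":0.035,"tz":-0.031,"fingers":0},{"ax":0,"ay":0,"az":0,"tx":0,"ty":0.07,"tz":-0.063,"fingers":0},{"ax":0,"ay":0,"az":0,"tx":0,"ty":0.105,"tz":-0.094,"fingers":0},{"ax":0,"ay":0,"az":0,"tx":0,"ty":0.14,"tz":-0.126,"fingers":0},{"ax":0,"ay":0,"az":0,"tx":0,"ty":0.175,"tz":-0.157,"fingers":0}]'
python3 -m creep '[{"ax":0,"ay":0,"az":0,"tx":0,"ty":0.035,"tz":-0.031,"fingers":0},{"ax":0,"ay":0,"az":0,"tx":0,"ty":0.07,"tz":-0.063,"fingers":0},{"ax":0,"ay":0,"az":0,"tx":0,"ty":0.105,"tz":-0.094,"fingers":0},{"ax":0,"ay":0,"az":0,"tx":0,"ty":0.14,"tz":-0.126,"fingers":0},{"ax":0,"ay":0,"az":0,"tx":0,"ty":0.175,"tz":-0.157,"fingers":0}]'
python3 -c "
from h import *
from plant import r
s=r.get_state();print(rel(s,[.535,-.075,.26]),s['joints'])"
```

```text
time_s: 0.85
tcp_pos: [0.3248, 0.3663, 0.2595]
eef_rot: [-54.5, 90.0, 109.1]
contact_force: [1.7, 0.1, 0.5]
gripper_width: 0.0369
time_s: 1.35
tcp_pos: [0.4258, 0.1541, 0.2598]
eef_rot: [-112.8, 90.0, 50.8]
contact_force: [0.8, 0.2, 0.5]
gripper_width: 0.0016
[-0.0003  0.189  -0.1695] [ 4.49554133e+01 -2.32097177e+00 -2.27843331e+01 -4.12008110e-03
 -6.94988514e+01  2.86410210e+01]
```

```bash
python3 -m creep '[{"ax":0,"ay":0,"az":0,"tx":0,"ty":0.035,"tz":-0.033,"fingers":0},{"ax":0,"ay":0,"az":0,"tx":0,"ty":0.07,"tz":-0.066,"fingers":0},{"ax":0,"ay":0,"az":0,"tx":0,"ty":0.105,"tz":-0.1,"fingers":0},{"ax":0,"ay":0,"az":0,"tx":0.02,"ty":0.14,"tz":-0.135,"fingers":0},{"ax":0,"ay":0,"az":0,"tx":0.05,"ty":0.174,"tz":-0.174,"fingers":0}]'
python3 -m creep '[{"ax":0,"ay":0,"az":0,"tx":0.03,"ty":0,"tz":0,"fingers":0},{"ax":0,"ay":0,"az":0,"tx":0.05,"ty":0,"tz":0,"fingers":0},{"ax":0,"ay":0,"az":0,"tx":0.05,"ty":0,"tz":0,"fingers":0}]'
python3 - <<'E'
from h import *
from plant import r,viewer
s=r.get_state();print(rel(s,[.5353,-.0599,.096]),s['joints'],s['contact_force'],Rt(s).round(3))
for n in("scene","side","wrist"):
    c=viewer.capture(n);np.savez(n+"1.npz",**c);cv2.imwrite(f"pics/{n}1.png",c["pixels"])
a=cv2.imread("pics/side1.png")[110:250,125:285]
cv2.imwrite("pics/zb1.png",cv2.resize(a,None,fx=4,fy=4,interpolation=2))
E
```

```text
time_s: 1.85
tcp_pos: [0.5384, -0.0526, 0.2168]
eef_rot: [-152.7, 89.8, 10.9]
contact_force: [0.4, 0.7, 0.2]
gripper_width: 0.0006
time_s: 2.15
tcp_pos: [0.5349, -0.0513, 0.1629]
eef_rot: [24.1, 89.6, -172.4]
contact_force: [-0.3, -0.1, -0.5]
gripper_width: 0.0004
[ 0.0669  0.0079 -0.0032] [ 1.53918826e+01  1.08513720e+01 -2.15747566e+01 -5.75770177e-02
 -5.79298154e+01  5.81083947e+01] [-0.29662563 -0.07998642 -0.49539355] [[-0.006 -0.285 -0.959]
 [-0.001 -0.959  0.285]
 [-1.     0.003  0.006]]
```

View pics/wrist1.png

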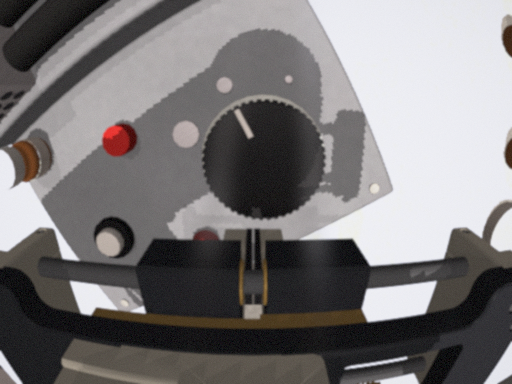

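View pics/zb1.png

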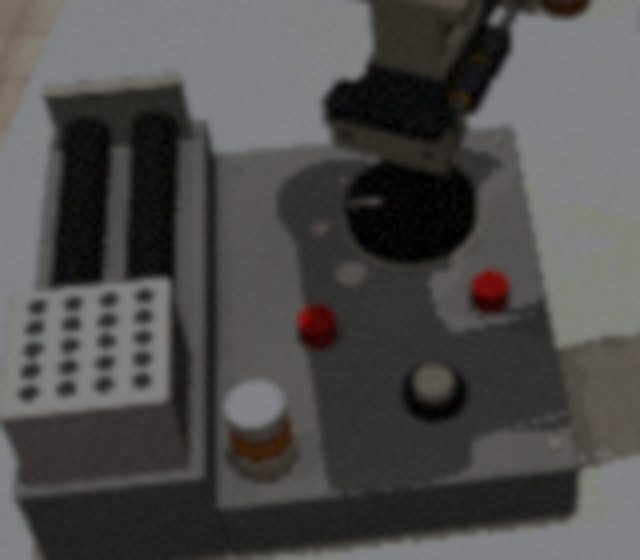

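```bash
cat >> h.py <<'E'
def wray(c,s,u,v,z):
    dx,dy=(u-c["cx"]),(v-c["cy"]);rr=np.hypot(dx,dy);th=rr/c["fx"]
    d=np.array([np.sin(th)*dx/rr,np.sin(th)*dy/rr,np.cos(th)])
    T=c["T_tool_cam"];R=Rt(s);o=R@T[:3,3]+s["tcp_pos"];w=R@T[:3,:3]@d
    return o+w*(z-o[2])/w[2]
E
python3 - <<'E'
from h import *
from plant import r
s=r.get_state();c=load("wrist1.npz")
for n,u,v,z in [("dialL",204,157,.096),("dialR",326,157,.096),("dialT",264,99,.096),("dialB",262,218,.096),("SL",186,133,.074),("SM",224,85,.074),("SS",288,79,.073),("btn",109,241,.092),("p_out",236,110,.096),("p_in",251,137,.096)]:
    print(n,wray(c,s,u,v,z).round(4))
E
```

```text
dialL [ 0.5855 -0.0219  0.096 ]
dialR [ 0.5586 -0.1149  0.096 ]
dialT [ 0.6155 -0.0795  0.096 ]
dialB [ 0.5228 -0.0516  0.096 ]
SL [ 0.607  -0.0086  0.074 ]
SM [ 0.636  -0.0519  0.074 ]
SS [ 0.6261 -0.1043  0.073 ]
btn [0.5366 0.0961 0.092 ]
p_out [ 0.6134 -0.0568  0.096 ]
p_in [ 0.59   -0.0618  0.096 ]
```

```bash
python3 -m creep '[{"ax":0,"ay":0,"az":0,"tx":0.02,"ty":0.007,"tz":-0.004,"fingers":0},{"ax":0,"ay":0,"az":0,"tx":0.045,"ty":0.007,"tz":-0.004,"fingers":0},{"ax":0,"ay":0,"az":0,"tx":0.058,"ty":0.007,"tz":-0.004,"fingers":0},{"ax":0,"ay":0,"az":0,"tx":0.058,"ty":0.007,"tz":-0.004,"fingers":0},{"ax":0,"ay":0,"az":0,"tx":0.058,"ty":0.007,"tz":-0.004,"fingers":0}]'
python3 -c "
from h import *
from plant import r
s=r.get_state();print(s['tcp_pos'],rel(s,[.536,-.059,.096]),Rt(s).round(3))"
```

```text
time_s: 2.8
tcp_pos: [0.5397, -0.058, 0.1093]
eef_rot: [-169.0, 89.9, -5.3]
contact_force: [0.3, 0.6, -0.1]
gripper_width: 0.0006
[ 0.53970507 -0.0579729   0.10926309] [0.0133 0.002  0.0033] [[ 0.001 -0.282 -0.959]
 [-0.    -0.959  0.282]
 [-1.    -0.    -0.001]]
```

```bash
python3 -m creep '[{"ax":0,"ay":0,"az":0,"tx":0.003,"ty":0.002,"tz":0.003,"fingers":0},{"ax":0,"ay":0,"az":0,"tx":0.006,"ty":0.002,"tz":0.003,"fingers":0},{"ax":0,"ay":0,"az":0,"tx":0.006,"ty":0.002,"tz":0.003,"fingers":0}]'
python3 -m creep '[{"ax":0,"ay":0,"az":0,"tx":0.003,"ty":0,"tz":0,"fingers":0},{"ax":0,"ay":0,"az":0,"tx":0.003,"ty":0,"tz":0,"fingers":0}]'
```

```text
time_s: 3.1
tcp_pos: [0.5354, -0.0593, 0.1022]
eef_rot: [-137.5, 90.0, 26.0]
contact_force: [0.1, -0.0, -0.1]
gripper_width: 0.0007
time_s: 3.3
tcp_pos: [0.5354, -0.0594, 0.0988]
eef_rot: [12.0, 90.0, 175.5]
contact_force: [0.4, -0.9, 0.6]
gripper_width: 0.0006
```

```bash
python3 -m creep '[{"ax":0,"ay":0,"az":0,"tx":0.002,"ty":0,"tz":0,"fingers":0},{"ax":0,"ay":0,"az":0,"tx":0.002,"ty":0,"tz":0,"fingers":0}]'
python3 -m creep '[{"ax":0,"ay":0,"az":0,"tx":0.001,"ty":0,"tz":0,"fingers":0},{"ax":0,"ay":0,"az":0,"tx":0.001,"ty":0,"tz":0,"fingers":0}]'
```

```text
time_s: 3.5
tcp_pos: [0.5354, -0.0594, 0.0968]
eef_rot: [26.8, 90.0, -169.7]
contact_force: [0.0, -0.4, 0.3]
gripper_width: 0.0004
time_s: 3.7
tcp_pos: [0.5356, -0.0594, 0.0963]
eef_rot: [159.8, 90.0, -36.6]
contact_force: [-1.2, -1.0, 3.5]
gripper_width: 0.0004
```

```bash
python3 -m creep '[{"ax":0,"ay":0,"az":0,"tx":0.001,"ty":0,"tz":0,"fingers":0},{"ax":0,"ay":0,"az":0,"tx":0.001,"ty":0,"tz":0,"fingers":0}]'
```

```text
time_s: 3.9
tcp_pos: [0.5356, -0.0594, 0.0962]
eef_rot: [168.8, 90.0, -27.6]
contact_force: [-4.6, 1.6, 12.2]
gripper_width: 0.0004
```

```bash
python3 -m creep '[{"ax":-5,"ay":0,"az":0,"tx":0,"ty":0.0028,"tz":-0.0001,"fingers":0},{"ax":-10,"ay":0,"az":0,"tx":0,"ty":0.0056,"tz":-0.0005,"fingers":0},{"ax":-15,"ay":0,"az":0,"tx":0,"ty":0.0084,"tz":-0.0011,"fingers":0},{"ax":-20,"ay":0,"az":0,"tx":0,"ty":0.0111,"tz":-0.002,"fingers":0},{"ax":-25,"ay":0,"az":0,"tx":0,"ty":0.0137,"tz":-0.003,"fingers":0}]'
python3 - <<'E'
from h import *
from plant import r,viewer
s=r.get_state();print(Rt(s).round(3),s["contact_force"],s["tcp_pos"])
c=viewer.capture("wrist");cv2.imwrite("pics/wrist2.png",c["pixels"])
E
```

```text
time_s: 4.4
tcp_pos: [0.5347, -0.0735, 0.0962]
eef_rot: [154.3, 90.0, -16.9]
contact_force: [-3.2, 0.4, 9.7]
gripper_width: 0.0006
[[ 0.001  0.153 -0.988]
 [-0.    -0.988 -0.153]
 [-1.     0.    -0.001]] [-3.21564614  0.42211148  9.71400854] [ 0.53469725 -0.07354184  0.09624034]
```

View pics/wrist2.png

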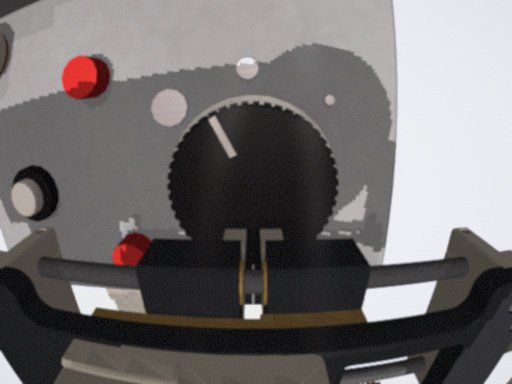

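```bash
python3 -m creep '[{"ax":-5,"ay":0,"az":0,"tx":0,"ty":0.0028,"tz":-0.0001,"fingers":0},{"ax":-10,"ay":0,"az":0,"tx":0,"ty":0.0056,"tz":-0.0005,"fingers":0},{"ax":-15,"ay":0,"az":0,"tx":0,"ty":0.0084,"tz":-0.0011,"fingers":0},{"ax":-20,"ay":0,"az":0,"tx":0,"ty":0.0111,"tz":-0.002,"fingers":0},{"ax":-20,"ay":0,"az":0,"tx":0,"ty":0.0111,"tz":-0.002,"fingers":0}]'
python3 - <<'E'
from h import *
from plant import r,viewer
s=r.get_state();print(Rt(s).round(3),s["contact_force"],s["tcp_pos"])
c=viewer.capture("wrist");cv2.imwrite("pics/wrist3.png",c["pixels"])
E
```

```text
time_s: 4.95
tcp_pos: [0.5386, -0.0845, 0.0962]
eef_rot: [125.7, 89.9, -25.6]
contact_force: [-3.9, -0.9, 10.5]
gripper_width: 0.0005
[[ 0.001  0.481 -0.877]
 [-0.001 -0.877 -0.481]
 [-1.     0.001 -0.001]] [-3.93376104 -0.87352271 10.45995049] [ 0.53863819 -0.08451566  0.09623519]
```

View pics/wrist3.png

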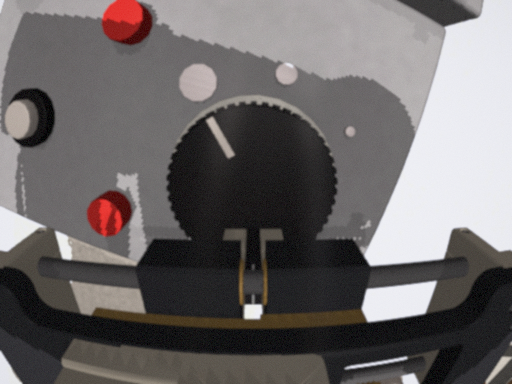

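```bash
python3 -m creep '[{"ax":0,"ay":0,"az":0,"tx":-0.01,"ty":0,"tz":0,"fingers":0},{"ax":0,"ay":0,"az":0,"tx":-0.04,"ty":0,"tz":0,"fingers":0},{"ax":0,"ay":0,"az":0,"tx":-0.06,"ty":0,"tz":0,"fingers":0},{"ax":0,"ay":0,"az":0,"tx":-0.06,"ty":0,"tz":0,"fingers":0},{"ax":0,"ay":0,"az":0,"tx":-0.06,"ty":0,"tz":0,"fingers":0}]'
python3 - <<'E'
from h import *
from plant import r,viewer
s=r.get_state();print(rel(s,[.532,.097,.15]))
c=viewer.capture("wrist");np.savez("wrist4.npz",**c,tcp_pos=s["tcp_pos"],eef_rot=s["eef_rot"]);cv2.imwrite("pics/wrist4.png",c["pixels"])
E
```

```text
time_s: 5.5
tcp_pos: [0.5383, -0.0839, 0.1556]
eef_rot: [173.5, 89.9, 22.1]
contact_force: [-0.3, -0.6, -1.0]
gripper_width: 0.0005
[ 0.0057 -0.1619 -0.0809]
```

View pics/wrist4.png

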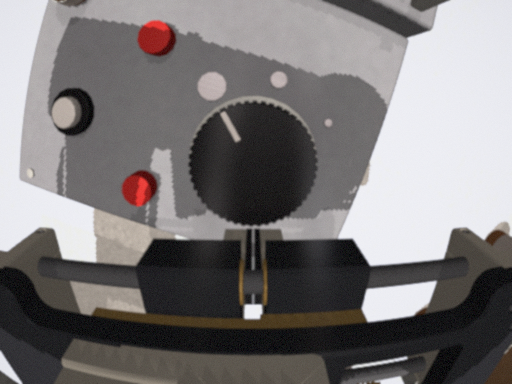

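```bash
python3 - <<'E'
from h import *
c=load("wrist4.npz")
W={n:wray(c,c,u,v,z)[:2] for n,u,v,z in [("SL",211,86,.074),("SM",279,79,.074),("SS",328,123,.073),("btn",66,113,.092),("po",223,112,.096),("pi",238,140,.096),("dl",190,158,.096),("dr",317,158,.096),("dt",252,98,.096),("db",252,226,.096)]}
C=(W["dl"]+W["dr"]+W["dt"]+W["db"])/4;a=lambda d:np.degrees(np.arctan2(d[1],d[0]))
print(W,C);print("ptr",a(W["po"]-W["pi"]),a(W["po"]-C))
for k in("SL","SM","SS"):print(k,a(W[k]-C))
E
```

```text
{'SL': array([ 0.60541214, -0.00794187]), 'SM': array([ 0.6358181 , -0.05253176]), 'SS': array([ 0.62515373, -0.10497022]), 'btn': array([0.53482605, 0.09524036]), 'po': array([ 0.59324917, -0.02774586]), 'pi': array([ 0.58016546, -0.04708497]), 'dl': array([ 0.55113104, -0.02141416]), 'dr': array([ 0.59700783, -0.10535393]), 'dt': array([ 0.61209212, -0.04135297]), 'db': array([ 0.52474527, -0.08898233])} [ 0.57124406 -0.06427585]
ptr 55.92000790880451 58.935879150443796
SL 58.762061002658136
SM 10.30772548086683
SS -37.04777811500276
```

```bash
python3 -m creep '[{"ax":0,"ay":0,"az":0,"tx":0,"ty":-0.04,"tz":-0.02,"fingers":0},{"ax":0,"ay":0,"az":0,"tx":0,"ty":-0.08,"tz":-0.04,"fingers":0},{"ax":0,"ay":0,"az":0,"tx":0,"ty":-0.12,"tz":-0.06,"fingers":0},{"ax":0,"ay":0,"az":0,"tx":0.01,"ty":-0.162,"tz":-0.081,"fingers":0},{"ax":0,"ay":0,"az":0,"tx":0.03,"ty":-0.162,"tz":-0.081,"fingers":0}]'
python3 -m creep '[{"ax":0,"ay":0,"az":0,"tx":0.01,"ty":0,"tz":0,"fingers":0},{"ax":0,"ay":0,"az":0,"tx":0.018,"ty":0,"tz":0,"fingers":0},{"ax":0,"ay":0,"az":0,"tx":0.018,"ty":0,"tz":0,"fingers":0},{"ax":0,"ay":0,"az":0,"tx":0.018,"ty":0,"tz":0,"fingers":0}]'
python3 - <<'E'
from h import *
from plant import r,viewer
s=r.get_state();print(rel(s,[.5325,.097,.092]),s["joints"])
c=viewer.capture("side");cv2.imwrite("pics/s5.png",cv2.resize(c["pixels"][110:250,125:285],None,fx=4,fy=4,interpolation=2))
E
```

```text
time_s: 6.05
tcp_pos: [0.5326, 0.1017, 0.1253]
eef_rot: [179.1, 89.8, 27.9]
contact_force: [-0.1, -0.5, -0.3]
gripper_width: 0.0006
time_s: 6.45
tcp_pos: [0.532, 0.096, 0.1072]
eef_rot: [40.7, 90.0, -110.8]
contact_force: [0.4, -0.4, 0.4]
gripper_width: 0.0004
[ 0.0152 -0.0006 -0.0009] [ 3.10201456e+01  1.43468076e+01 -2.54027513e+01  1.60430954e-02
 -5.02661195e+01  8.74609864e+01]
```

View pics/s5.png

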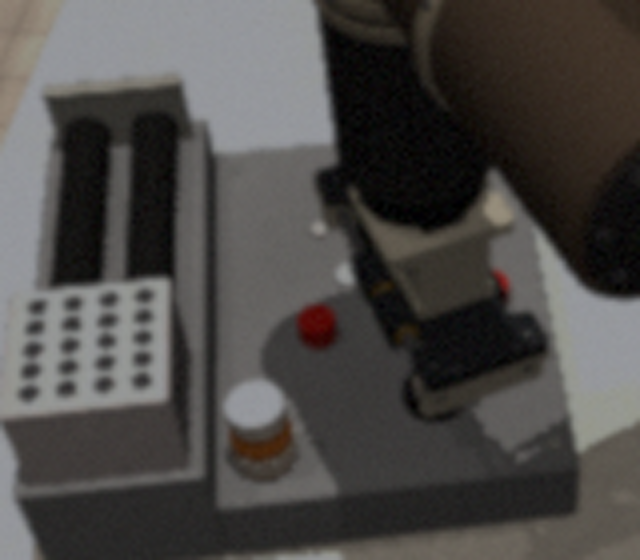

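```bash
python3 -m creep '[{"ax":0,"ay":0,"az":0,"tx":0.008,"ty":0,"tz":0,"fingers":0},{"ax":0,"ay":0,"az":0,"tx":0.013,"ty":0,"tz":0,"fingers":0},{"ax":0,"ay":0,"az":0,"tx":0.017,"ty":0,"tz":0,"fingers":0},{"ax":0,"ay":0,"az":0,"tx":0.017,"ty":0,"tz":0,"fingers":0}]'
python3 -m creep '[{"ax":0,"ay":0,"az":0,"tx":0.002,"ty":0,"tz":0,"fingers":0},{"ax":0,"ay":0,"az":0,"tx":0.004,"ty":0,"tz":0,"fingers":0},{"ax":0,"ay":0,"az":0,"tx":0.004,"ty":0,"tz":0,"fingers":0}]'
```

```text
time_s: 6.9
tcp_pos: [0.5317, 0.0967, 0.0897]
eef_rot: [18.4, 90.0, -133.1]
contact_force: [-1.7, -0.7, 1.7]
gripper_width: 0.0007
time_s: 7.2
tcp_pos: [0.5318, 0.0968, 0.0863]
eef_rot: [60.4, 90.0, -91.1]
contact_force: [-1.1, -2.6, 4.1]
gripper_width: 0.0003
```

```bash
python3 -m creep '[{"ax":0,"ay":0,"az":0,"tx":0.001,"ty":0,"tz":0,"fingers":0},{"ax":0,"ay":0,"az":0,"tx":0.002,"ty":0,"tz":0,"fingers":0},{"ax":0,"ay":0,"az":0,"tx":0.002,"ty":0,"tz":0,"fingers":0}]'
```

```text
time_s: 7.5
tcp_pos: [0.5319, 0.0967, 0.0859]
eef_rot: [117.5, 90.0, -33.8]
contact_force: [-6.7, -2.5, 19.6]
gripper_width: 0.0004
```

```bash
python3 -m creep '[{"ax":0,"ay":0,"az":0,"tx":-0.01,"ty":0,"tz":0,"fingers":0},{"ax":0,"ay":0,"az":0,"tx":-0.04,"ty":0,"tz":0,"fingers":0},{"ax":0,"ay":0,"az":0,"tx":-0.08,"ty":0,"tz":0,"fingers":0},{"ax":0,"ay":0,"az":0,"tx":-0.12,"ty":0,"tz":0.02,"fingers":0},{"ax":0,"ay":0,"az":0,"tx":-0.14,"ty":0,"tz":0.05,"fingers":0}]'
python3 -m creep '[{"ax":0,"ay":0,"az":0,"tx":0,"ty":-0.03,"tz":0.02,"fingers":0},{"ax":0,"ay":0,"az":0,"tx":0,"ty":-0.06,"tz":0.02,"fingers":0},{"ax":0,"ay":0,"az":0,"tx":0,"ty":-0.08,"tz":0.02,"fingers":0},{"ax":0,"ay":0,"az":0,"tx":0,"ty":-0.08,"tz":0.02,"fingers":0},{"ax":0,"ay":0,"az":0,"tx":0,"ty":-0.08,"tz":0.02,"fingers":0}]'
python3 - <<'E'
from h import *
from plant import r,viewer
for n in("scene","side"):
    c=viewer.capture(n);cv2.imwrite(f"pics/{n}6.png",c["pixels"])
a=cv2.imread("pics/scene6.png")[165:305,135:305]
cv2.imwrite("pics/z6.png",cv2.resize(a,None,fx=4.2,fy=4.2,interpolation=2))
print(r.get_state()["contact_force"])
E
```

```text
time_s: 8.0
tcp_pos: [0.4895, 0.0739, 0.2272]
eef_rot: [172.7, 89.7, 21.3]
contact_force: [-0.5, 0.6, -0.5]
gripper_width: 0.0005
time_s: 8.5
tcp_pos: [0.432, 0.1342, 0.2242]
eef_rot: [-150.2, 90.0, 58.5]
contact_force: [0.2, -0.8, 0.6]
gripper_width: 0.0003
[ 0.2675336  -0.1285353   0.55577492]
```

View pics/z6.png

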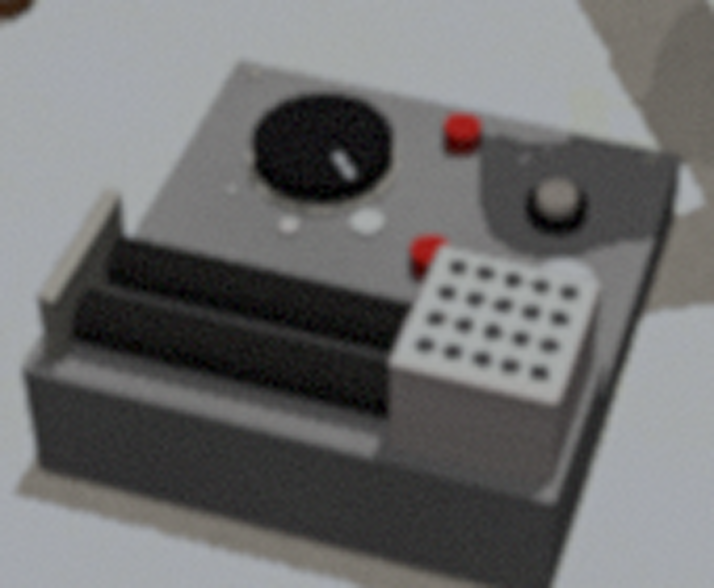

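View pics/side6.png

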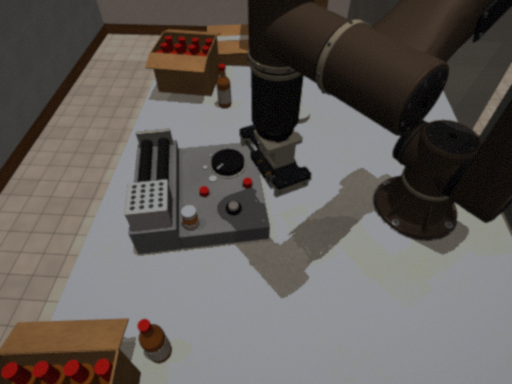

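View pics/scene6.png

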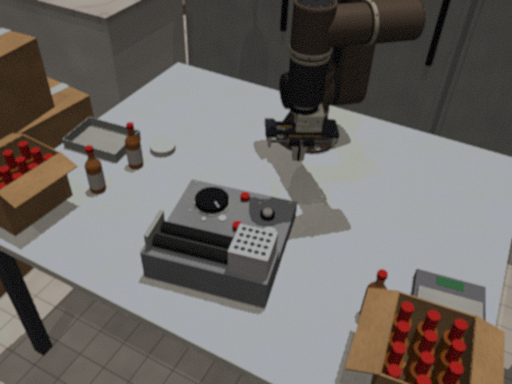

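Pointer line (z6: 335,152 → 352,178) aims at the large stud (367,220). The button is up again at (557,195), and caps, jar, bottles and tape are where they were.

```bash
python3 -c "
from plant import order
print(order.close_job())"
```

```text
the job is handed in; nothing more can be done
None
```

I turned the dial one click counter-clockwise to the largest stud, took the finger off it, then pressed the white button fully down and let it come up. The job is handed in; the arm stood clear at about 8.6 s of the 40 s allowed.

- **Dial:** I pressed on it with the shut fingertips at about 10–12 N. After lifting off, the wrist picture put the pointer at about 56–59° and the large stud at 59°. The last scene picture still shows the pointer at that stud.
- **Button:** it stopped firmly about 6 mm down (fingertips at 85.9 mm above the table) with about 20 N upward on the tool. The last picture shows it up again.
- **Other items:** in the last pictures the caps, jar and bottles look unmoved, and so does the tape, which the arm partly hides in the side view. The tool was touching nothing, with the force reading under 1 N.
- **Disagreement:** the wrist camera placed points up to about 7 mm from the fixed cameras. I used a middle value for the dial centre and mostly the fixed cameras for the button. It did not affect the outcome.

My first two move commands were refused as invalid because I had left out some row values. Nothing moved.

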